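# Clamp an ink tub in the shaker until the knob clicks

## Task

An ink tub stands at the front of the shaker's plate, due for mixing: slide it gently back under the clamp until it sits fully home against both cradle rollers. Then wind the star knob on top of the clamp clockwise until the pressure pad is tight on the lid and the knob slips with a click, and stop there: one click is enough, and never go past two. Leave the tub clamped, let go, and leave the other things on the bench alone.

Things in the scene. Friction and masses are not known exactly. Their poses are not given: they have to be found in the camera images.
- shaker: bench paint shaker, fixed; grey housing 280 x 250 mm, carrying an aluminium plate 245 x 220 mm whose top is 68 mm above the bench. Origin: centre of its underside on the bench; x points to its back, so it is loaded from its -x side; y to the side, z up. The clamp stands over the plate at x = +30 mm
- tub_home (a point): point on top of the plate on the clamp axis (x = 30 mm in the shaker's frame): here is the centre of the tub's underside when the tub touches both cradle rollers. The rollers: grey, upright, free-running, 28 mm diameter, 40 mm high, their axes 34 mm behind (+x) and 58 mm either side (y) of this point; the tub pushed back against them centres itself
- crossbar (a point): middle of the top of the clamp's steel crossbar, 208 mm above the bench. The bar is 40 mm deep (x), 215 mm wide (y), 18 mm thick, its underside 190 mm above the bench, on two posts of 18 mm diameter at 92 mm either side of the clamp axis (y)
- tub: blue ink tub with white lid, 0.4 to 0.7 kg, loose on the plate in front of the cradle, 60 to 76 mm short of home and up to 12 mm to the side. Body 107 mm diameter, lid 112 mm diameter, 18 mm high, tight, standing 0 to 6.5 mm proud: 95 to 101.5 mm high in all. Origin: centre of its underside, z up. It slides on the plate with about 2 to 5 N
- pad: round pressure pad of the clamp, 84 mm diameter, 11 mm thick, hanging below the crossbar on the clamp axis; it moves straight up and down without turning. Origin: centre of its underside. It starts 2 to 9 mm above the tub's lid and comes down 24 mm per turn of the screw (3.8 mm per rad)
- screw: the clamp's screw with a round steel collar (40 mm diameter, 6 mm thick) just under the knob. Origin on the clamp axis 218 mm above the bench, z up along the axis. It turns but keeps its height; clockwise seen from above lowers the pad, and it stays where it is left. It turns with about 0.45 N m, and needs more once the pad presses on the lid
- knob: black six-lobed star knob over the screw, on the vertical clamp axis: 52 mm over the lobes, 26 mm high, from 231 to 257 mm above the bench, height constant, free all round. Origin: on the axis at its underside, z up. One lobe points along its x axis, the others every 60 degrees; valleys lie along its y axis and every 60 degrees from it; fingers closed there bed on the lobes 47 mm apart
- knob_mark (a point): dot on top of the lobe along the knob's x axis, 21 mm from the axis; it starts along the screw's x axis. A clutch lets the knob slip clockwise on the screw in clicks of 18 degrees (0.314 rad) once the pad is tight. Each click: torque climbs to about 0.65 N m, then drops suddenly. Read with the hand held still: 0 to 0.2 N m resisting before, 0.1 to 0.4 N m the other way just past the click
- tub_b: another ink tub (red, white lid, same size) standing on the bench; bystander. Origin: centre of its underside
- knife: ink spatula 240 mm long lying on the bench; bystander
- tape: roll of tape, 104 mm diameter, 36 mm high, lying on the bench; bystander
Not all that is in view belongs to the job. What is shaped like the tub but yellow is not meant.

How it is judged:
By the outcome, as a careful person would: the job done as asked, in the order asked, and still so for the second after the job is handed in, with the robot touching nothing.
It also fails if it takes over 72 s, if anything falls off the work surface, if the arm or the gripper's body presses on something with over 40 N, if the wrist force passes 120 N, or if a joint passes its speed limit or range.

## Robot

A 6-joint arm with a two-finger parallel gripper is mounted at the origin on the work surface. World frame = base frame: x ahead of the robot, y to its left, z up, the work surface at z = 0. Lengths are in m, angles in rad, forces in N, time in s.
With the tool pointing down it reaches from about 0.35 to 0.95 m from the base axis. Payload 17.4 kg.
Tool frame: the origin (TCP) lies at the very end of the fingers, on their centre line; the grasp point (between the pads) lies 19 mm behind it; z points along the fingers, y is the line along which they close (so a half turn about z gives the same grasp; the last joint's range is limited). The gripper opens to 93 mm and grips with 3 to 60 N. Pads are 15 mm wide; open, the fingers measure 128 mm over their backs; the gripper's body (75 mm by 188 mm) begins 65 mm behind the grasp point.
Start: joints at [1.184, 0.116, 1.442, -0, 1.584, -0.038], TCP at [0.231, 0.634, 0.219] pointing down, gripper open.
Joint ranges: [-2.83, 2.83], [-0.83, 2.19], [0.07, 2.5], [-1.14, 4.28], [0.01, 3], [-2.97, 2.97]. Speed limits (rad/s): [1.89, 1.89, 2.22, 3.14, 3.14, 3.14].

## Interface

Orientations are given as a rotation vector (axis times angle).
In Python, from bench import arm, cams gives the robot as it stands.
- The arm moves only by the tool carry_out, never from a script. Its argument "increments" is a list that holds one entry, the list of rows, each a list of 6 numbers: the shift along the tool's x, y, z in units of 30 mm (1.0 is 30 mm), then the turn, a rotation vector about the tool's x, y, z in units of 5 degrees (1.0 is 5 degrees). A call has 1 to 20 rows; each row shifts and turns the commanded pose from where the row before left it, along the tool's axes as they then stand; what a row does not reach is not made up. A row lasts 1/8 s, in which the tool goes at most 62.5 mm and 10.7 degrees, less where a joint would pass 70% of its speed; a pose out of reach is approached as far as the arm can. A call is refused whole if a number of a shift passes 1 or a number of a turn 1, either way. A call with a gripper value outside its range is refused whole. "gripper" is the gripper command: -1 is shut, 1 is fully open, values between are in proportion, set as the call begins (left out, the last holds). The fingers move at their own pace and stop on an object; "newtons" is the grip in N (left out, the last holds). Time passes only in rows, so rows that do not move let the fingers close. It gives the time, the measured TCP pose, the force, the opening and the grip force at its end, in the units of the state.
- arm.get_state(): the state, without advancing time (a new reading comes with each control period).
- cams.read_camera(name): name is "scene" or "side" or "wrist"; returns a dict with "color" (384x512x3 uint8, red, green, blue), "z_map" (384x512 float32, m along the optical axis (not along the pixel's ray), 0 where there is no reading), "intrinsics" (3x3 intrinsics, pixels), "distortion" ([k1, k2, p1, p2, k3] as OpenCV has them; the pictures are not rectified), "eye" and "rotation" of the camera in the world; the wrist camera has in their place "tool_from_camera" (4x4, takes a point from camera to tool coordinates, whose origin is the TCP and whose axes are the flange's). Camera axes: x right, y up, looking along -z (the intrinsics and any distortion apply to the point x, -y, -z); pixel columns grow to the right and rows downward; lengths in m; the calibration is good to about 2 mm. A picture is of the moment at which its call begins: read the wrist's pose just before it.
- arm.close_job(): hands the job in; it is judged then, once.
The state is a dict: "time_s": time; "qpos": joint angles; "joint_velocities": joint speeds; "effort": joint torques, N m; "position": TCP position; "tool_rot": TCP orientation; "wrist_force": force on the tool from outside, world axes, zero at the start; "ft_torque": the same for the moment, N m; "grip_width": finger opening in m; "gripper_force": force on a finger pad.
Only numpy, scipy, OpenCV 4.12 (cv2) and the standard library are available. Lean on these libraries where they do the work, as an engineer would, in place of code of your own. Each camera call takes 0.05 s, during which the arm holds its last target. There are 200 camera calls.

## Working session

There is one attempt and no reset: what is moved stays moved. The work goes in short steps, Python scripts to look and compute and a tool call to move; the robot and the scene stay as the last step left them, time stands still between calls to the robot, and variables do not carry over. Pictures are saved under pics/ and viewed, at most 10 in all, crops included, and the job is handed in when it is done.

Besides the shell and the picture viewer there is one more tool, called after "Call:" as a command line: name --argument value ..., lists and objects as JSON in quotes. carry_out: Moves the arm, as the interface text tells. Its arguments: {"type":"object","properties":{"increments":{"type":"array","items":{"type":"array","items":{"type":"array","items":{"type":"number"}}}},"gripper":{"type":"number"},"newtons":{"type":"number"}},"required":["increments"]}

```bash
mkdir -p pics; ls; cat > h.py <<'E'
import numpy as np, cv2
from bench import arm, cams
from scipy.spatial.transform import Rotation as R
def cam(n):
    s=arm.get_state(); c=cams.read_camera(n)
    if n=="wrist":
        T=np.eye(4);T[:3,:3]=R.from_rotvec(s["tool_rot"]).as_matrix();T[:3,3]=s["position"]
        M=T@np.array(c["tool_from_camera"])
    else:
        M=np.eye(4); r=np.array(c["rotation"]); M[:3,:3]=r if r.shape==(3,3) else R.from_rotvec(r).as_matrix(); M[:3,3]=c["eye"]
    c["M"]=M; return c
def cloud(c):
    h,w=c["z_map"].shape
    uv=np.stack(np.meshgrid(np.arange(w),np.arange(h)),-1).reshape(-1,1,2).astype(np.float64)
    n=cv2.undistortPoints(uv,np.array(c["intrinsics"],float),np.array(c["distortion"],float)).reshape(h,w,2)
    z=c["z_map"].astype(float)
    p=np.stack([n[...,0]*z,-n[...,1]*z,-z],-1)
    P=p@c["M"][:3,:3].T+c["M"][:3,3]; P[z==0]=np.nan; return P
def ray(c,uv,z):
    n=cv2.undistortPoints(np.array(uv,float).reshape(-1,1,2),np.array(c["intrinsics"],float),np.array(c["distortion"],float)).reshape(-1,2)
    d=np.c_[n[:,0],-n[:,1],-np.ones(len(n))]@c["M"][:3,:3].T; o=c["M"][:3,3]
    return o+d*((z-o[2])/d[:,2])[:,None]
def save(c,n): cv2.imwrite("pics/"+n,cv2.cvtColor(c["color"],cv2.COLOR_RGB2BGR))
E
python3 - <<'E'
from h import *
import pickle
print(arm.get_state())
D={}
for n in("scene","side","wrist"):
    c=cam(n); D[n]=c; save(c,n+"0.png"); print(n,c["M"].round(3).tolist())
pickle.dump(D,open("d0.pkl","wb"))
a=np.hstack([D["scene"]["color"],D["side"]["color"]])
E
```

```text
pics
{'time_s': 0.0, 'qpos': array([ 1.18418810e+00,  1.16461767e-01,  1.44228334e+00,  2.14597322e-05,
        1.58399069e+00, -3.78304554e-02]), 'joint_velocities': array([ 0.00070878,  0.00083655,  0.00022975, -0.00120273, -0.00092769,
       -0.00096861]), 'effort': array([-3.18846178e-04, -7.21263814e+01, -6.22602296e+01,  7.79832224e-02,
        2.40359071e-02, -2.74395243e-04]), 'position': array([0.23062287, 0.6341556 , 0.21791028]), 'tool_rot': array([-5.45040274e-01, -3.09368515e+00,  1.74812968e-03]), 'wrist_force': array([-0.42237397,  0.3498919 ,  0.24182851]), 'ft_torque': array([-0.01601079,  0.04552432, -0.04516844]), 'gripper_force': 0.0, 'grip_width': 0.09296573057135651}
scene [[-0.682, -0.603, 0.415, 1.13], [0.732, -0.562, 0.386, 0.456], [-0.0, 0.567, 0.824, 1.172], [0.0, 0.0, 0.0, 1.0]]
side [[0.793, 0.4, -0.459, 0.003], [-0.609, 0.516, -0.602, -0.816], [-0.004, 0.757, 0.653, 1.05], [0.0, 0.0, 0.0, 1.0]]
wrist [[0.341, -0.902, -0.265, 0.157], [0.94, 0.327, 0.098, 0.662], [-0.002, -0.282, 0.959, 0.383], [0.0, 0.0, 0.0, 1.0]]
```

View pics/scene0.png

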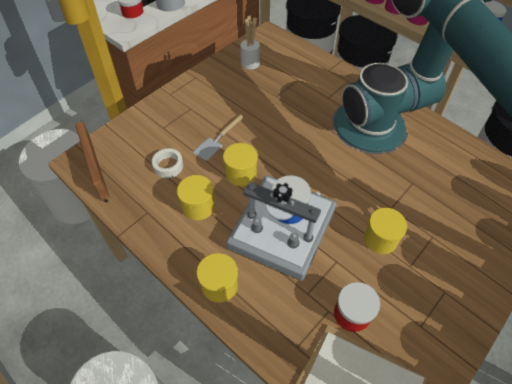

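View pics/side0.png

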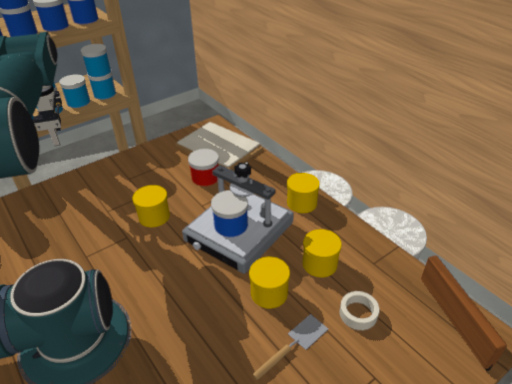

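The scene view shows the shaker at about (285,225), with the black knob at (283,190) and the tub on the robot side. The side view shows the blue tub with its white lid at (230,212) and the knob at (243,170). The yellow tubs are decoys and the red tub is a bystander.

```bash
python3 - <<'E'
from h import *
import pickle
D=pickle.load(open("d0.pkl","rb"))
for n,box in(("scene",(215,165,350,285)),("side",(170,150,305,280))):
    c=D[n]; P=cloud(c); hsv=cv2.cvtColor(c["color"],cv2.COLOR_RGB2HSV).astype(int)
    m=np.zeros(P.shape[:2],bool); m[box[1]:box[3],box[0]:box[2]]=1
    H,S,V=hsv[...,0],hsv[...,1],hsv[...,2]; z=P[...,2]
    def rep(name,k):
        q=P[m&k]
        if len(q)<8: print(n,name,len(q)); return
        r=cv2.minAreaRect(q[:,:2].astype(np.float32)*1000)
        cc,rad=cv2.minEnclosingCircle(q[:,:2].astype(np.float32)*1000)
        print(n,name,len(q),"zmed",np.median(z[m&k]).round(4),"rect",np.round(r[0],1),np.round(r[1],1),round(r[2],1),"circ",np.round(cc,1),round(rad,1))
    rep("plate",(abs(z-.068)<.006)&(S<60))
    rep("bar",(abs(z-.208)<.006)&(S<90))
    rep("knob",(abs(z-.257)<.006))
    rep("lid",(z>.15)&(z<.18)&(V>170)&(S<40))
    rep("lidall",(z>.155)&(z<.178)&(V>140)&(S<60))
    rep("blue",(H>100)&(H<130)&(S>120)&(z>.07))
    rep("red",(H<8)&(S>150)&(z>0.02))
# tall things near
for n in("scene","side"):
    c=D[n];P=cloud(c);hsv=cv2.cvtColor(c["color"],cv2.COLOR_RGB2HSV)
    k=((hsv[...,0]>20)&(hsv[...,0]<34)&(hsv[...,1]>150)&(P[...,2]>.085)&(P[...,2]<.12)).astype(np.uint8)
    N,l,st,ce=cv2.connectedComponentsWithStats(k)
    for i in range(1,N):
        if st[i,4]>100: q=P[l==i]; print(n,"yellow",ce[i].round(),np.nanmedian(q,0).round(3))
c=D["side"]; cr=c["color"][145:285,160:310]; cv2.imwrite("pics/crop.png",cv2.cvtColor(cv2.resize(cr,None,fx=5,fy=4.2,interpolation=3)[:600,:800],cv2.COLOR_RGB2BGR))
E
```

```text
scene plate 2927 zmed 0.07 rect [579.1  55.8] [274.3 240.3] 16.4 circ [576.9  56. ] 177.0
scene bar 845 zmed 0.2098 rect [604.3  64.7] [ 42.9 213.5] 17.0 circ [605.  65.] 107.2
scene knob 208 zmed 0.2592 rect [604.2  62.8] [47.4 47.6] 43.4 circ [604.9  63. ] 26.1
scene lid 473 zmed 0.1679 rect [545.  63.] [145.5  98.6] 57.3 circ [561.5  53.7] 77.8
scene lidall 524 zmed 0.168 rect [557.9  65.8] [168.3 107.3] 46.3 circ [546.6  77.3] 89.1
scene blue 101 zmed 0.087 rect [584.8  86.8] [72.4 61.2] 26.7 circ [580.3  95.9] 41.6
scene red 0
side plate 2040 zmed 0.0671 rect [575.2  54.9] [251.3 222.1] 16.8 circ [574.5  53.8] 162.4
side bar 533 zmed 0.2071 rect [602.   63.2] [ 43.4 214.8] 17.1 circ [606.3  64.7] 107.7
side knob 130 zmed 0.2563 rect [602.  62.] [46.5 47.9] 53.6 circ [602.8  62.4] 25.9
side lid 568 zmed 0.1649 rect [534.3  44.5] [ 98.1 106. ] 11.4 circ [536.5  46.1] 55.1
side lidall 627 zmed 0.1648 rect [533.4  43.3] [100.1 111.4] 26.0 circ [542.1  41.6] 61.1
side blue 552 zmed 0.1088 rect [521.5  12.6] [ 43.1 101.5] 63.4 circ [530.3  30.2] 50.8
side red 270 zmed 0.048 rect [577.2 271.8] [229.8  99.4] 57.3 circ [583.7 267.6] 122.4
scene yellow [92. 38.] [ 0.467 -1.125  0.104]
scene yellow [240. 157.] [ 0.506 -0.192  0.098]
scene yellow [195. 190.] [ 0.697 -0.2    0.097]
scene yellow [388. 224.] [0.394 0.306 0.096]
scene yellow [217. 272.] [0.842 0.046 0.096]
side yellow [303. 184.] [0.834 0.039 0.094]
side yellow [149. 197.] [0.386 0.298 0.093]
side yellow [322. 244.] [ 0.69  -0.208  0.094]
side yellow [269. 274.] [ 0.498 -0.2    0.094]
```

View pics/crop.png

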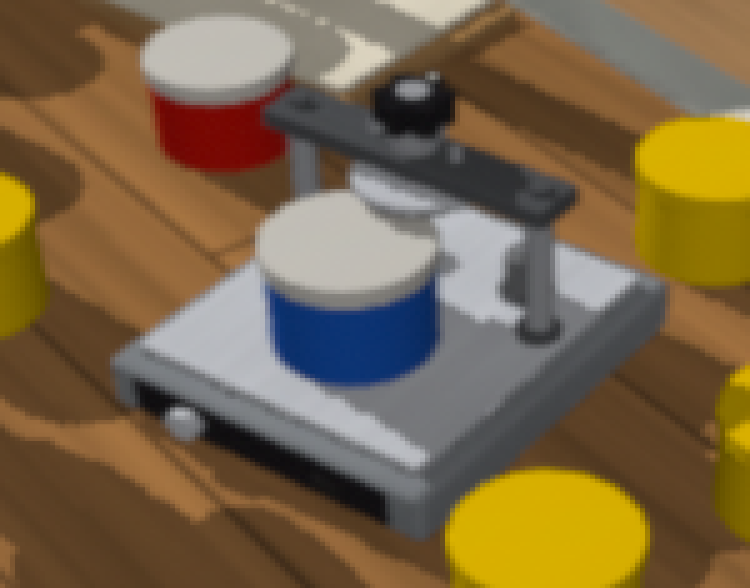

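The crop confirms the tub: blue body, white lid, standing on the plate in front of the clamp. The yellow tubs and the red tub on the bench don't fit the description. The shaker is yawed about 17°, the clamp axis is near (603, 63) mm, and the tub is about 69 mm short of home and 3 mm to the side. All of this agrees with the given ranges. I'll push with the fingers shut and the tool tilted so the gripper body stays clear of the crossbar.

```bash
cat >> h.py <<'E'
YAW=np.deg2rad(17.0); AX=np.array([.6033,.0630])
xs=np.array([np.cos(YAW),np.sin(YAW),0]); ys=np.array([-np.sin(YAW),np.cos(YAW),0])
def W(x,y,z): return np.r_[AX,0]+xs*x+ys*y+np.array([0,0,z])
def insh(p): d=np.array(p)-np.r_[AX,0]; return np.round([d@xs*1000,d@ys*1000,d[2]*1000],1)
def units(Rm,d): return np.round(Rm.T@d/.03,3)
E
python3 - <<'E'
from h import *
s=arm.get_state(); A=R.from_rotvec(s["tool_rot"]).as_matrix(); print(A.round(3).tolist(), insh(s["position"]))
for sg in(1,-1):
    y=sg*ys; z=np.array([0,0,-1.]); x=np.cross(y,z); B=np.c_[x,y,z]
    rel=R.from_matrix(A.T@B).as_rotvec(degrees=True); print(sg,"rel deg",rel, "units",rel/5)
    t=np.deg2rad(25); zt=np.sin(t)*xs-np.cos(t)*np.array([0,0,1]); C=np.c_[np.cross(y,zt),y,zt]
    print(" tilt",R.from_matrix(B.T@C).as_rotvec(degrees=True)/5)
pre=W(-.17,.0015,.22)
print(pre, units(A,pre-s["position"]))
E
```

```text
[[-0.94, 0.342, -0.0], [0.342, 0.94, -0.001], [0.0, -0.001, -1.0]] [-189.4  655.2  218.1]
1 rel deg [-5.13432181e-02 -2.02448897e-02 -3.69850749e+01] units [-1.02686436e-02 -4.04897794e-03 -7.39701499e+00]
 tilt [-9.50909849e-18 -5.00000000e+00  3.30165973e-17]
-1 rel deg [-2.61819572e-02  6.64002599e-02  1.43014909e+02] units [-5.23639143e-03  1.32800520e-02  2.86029817e+01]
 tilt [9.50909849e-18 5.00000000e+00 3.30165973e-17]
[0.44028963 0.01473127 0.22      ] [-13.625 -17.017  -0.049]
```

Call:
carry_out --increments '[[[-0.757,-0.945,0,0,0,0],[-0.757,-0.945,0,0,0,0],[-0.757,-0.945,0,0,0,0],[-0.757,-0.945,0,0,0,0],[-0.757,-0.945,0,0,0,0],[-0.757,-0.945,0,0,0,0],[-0.757,-0.945,0,0,0,0],[-0.757,-0.945,0,0,0,0],[-0.757,-0.945,0,0,0,0],[-0.757,-0.945,0,0,0,0],[-0.757,-0.945,0,0,0,0],[-0.757,-0.945,0,0,0,0],[-0.757,-0.945,0,0,0,0],[-0.757,-0.945,0,0,0,0],[-0.757,-0.945,0,0,0,0],[-0.757,-0.945,0,0,0,0],[-0.757,-0.945,0,0,0,0],[-0.757,-0.945,0,0,0,0]]]' --gripper -1 --newtons 20

```text
time_s: 2.4
position: [0.4406, 0.0138, 0.2186]
tool_rot: [0.545, 3.094, 0.0]
wrist_force: [-0.5, 0.9, 1.1]
grip_width: 0.0004
gripper_force: 0.0
```

Call:
carry_out --increments '[[[0,0,0,0,0,-0.925],[0,0,0,0,0,-0.925],[0,0,0,0,0,-0.925],[0,0,0,0,0,-0.925],[0,0,0,0,0,-0.925],[0,0,0,0,0,-0.925],[0,0,0,0,0,-0.925],[0,0,0,0,0,-0.925],[0,0,0,0,-1,0],[0,0,0,0,-1,0],[0,0,0,0,-1,0],[0,0,0,0,-1,0],[0,0,0,0,-1,0],[0,0,0,0,0,0]]]'

```text
time_s: 4.15
position: [0.4398, 0.0147, 0.2185]
tool_rot: [-0.399, 2.679, 0.088]
wrist_force: [0.0, 0.3, 0.3]
grip_width: 0.0003
gripper_force: 0.0
```

```bash
python3 - <<'E'
from h import *
s=arm.get_state(); A=R.from_rotvec(s["tool_rot"]).as_matrix(); print(s["time_s"],s["qpos"].round(2),s["wrist_force"].round(2),s["grip_width"],insh(s["position"]))
print(R.from_matrix(A).as_rotvec(), "tool axes in shaker", (np.c_[xs,ys,[0,0,1]].T@A).round(3).tolist())
c=cam("wrist");save(c,"w1.png")
P=cloud(c);hsv=cv2.cvtColor(c["color"],cv2.COLOR_RGB2HSV).astype(int)
z=P[...,2]
for nm,k in(("lid",(abs(z-.166)<.008)&(hsv[...,1]<60)&(hsv[...,2]>130)),("knob",abs(z-.257)<.005),("bar",abs(z-.208)<.005)):
    q=P[k]; 
    if len(q)>5:
        cc,r=cv2.minEnclosingCircle(q[:,:2].astype(np.float32)*1000); print(nm,len(q),np.median(q[:,2]),cc,r,insh(np.r_[np.array(cc)/1000,0]), cv2.minAreaRect(q[:,:2].astype(np.float32)*1000))
for tgt in(W(-.155,.0015,.099),): print(units(A,tgt-s["position"]))
print(units(A,xs*.03))
E
```

```text
4.15 [-0.15 -0.73  2.15  0.19  1.33 -2.03] [0.03 0.25 0.31] 0.0003386876264613819 [-170.5    1.6  218.5]
[-0.39940632  2.67863825  0.08810338] tool axes in shaker [[-0.906, 0.001, 0.423], [0.001, 1.0, -0.001], [-0.423, -0.0, -0.906]]
lid 1473 0.16456887539605564 (528.769287109375, 43.687564849853516) 54.42775344848633 [-76.9   3.3   0. ] ((506.75006103515625, 36.9130744934082), (47.86308288574219, 108.84062957763672), 17.101137161254883)
knob 150 0.25728975978294605 (414.8139953613281, 1.675208330154419) 8.22225570678711 [-198.2   -3.5    0. ] ((414.8348388671875, 1.7663116455078125), (5.904173851013184, 16.2700138092041), 10.419922828674316)
bar 77 0.20775470658594866 (588.7833862304688, 60.568206787109375) 4.892497539520264 [-14.6   1.9   0. ] ((588.5463256835938, 60.01432800292969), (8.229951858520508, 7.424783706665039), 19.503324508666992)
[ 1.218e+00 -2.000e-03  3.828e+00]
[-0.906  0.001  0.423]
```

View pics/w1.png

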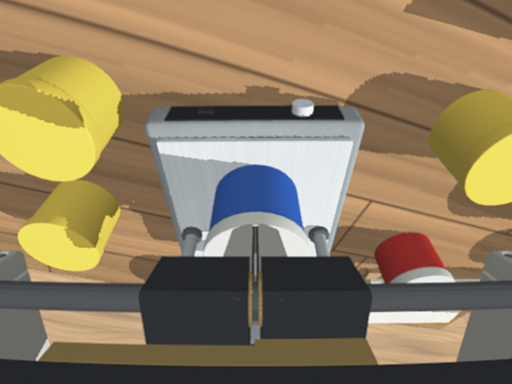

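The wrist view shows the tub centred ahead of the shut fingers (fingertips at about (255,230), tub at (255,200)), with the yaw aligned to the shaker.

Call:
carry_out --increments '[[[0.305,0,0.957,0,0,0],[0.305,0,0.957,0,0,0],[0.305,0,0.957,0,0,0],[0.305,0,0.957,0,0,0],[0,0.03,0,0,0,0],[0,0,0,0,0,0]]]'

```text
time_s: 4.95
position: [0.4553, 0.0206, 0.1004]
tool_rot: [-0.401, 2.679, 0.089]
wrist_force: [0.2, -0.6, 0.6]
grip_width: 0.0002
gripper_force: 0.0
```

Call:
carry_out --increments '[[[-0.181,0,0.085,0,0,0],[-0.181,0,0.085,0,0,0],[-0.181,0,0.085,0,0,0],[-0.181,0,0.085,0,0,0],[0,0,0,0,0,0]]]'

```text
time_s: 5.58
position: [0.478, 0.0276, 0.0989]
tool_rot: [-0.401, 2.679, 0.089]
wrist_force: [0.0, -0.6, -0.5]
grip_width: 0.0004
gripper_force: 0.0
```

```bash
python3 - <<'E'
from h import *
s=arm.get_state(); print(s["time_s"],s["qpos"].round(2),s["wrist_force"].round(2),insh(s["position"]))
E
```

```text
5.575 [-0.1  -0.58  2.26  0.19  1.06 -2.03] [ 0.04 -0.63 -0.46] [-130.1    2.8   98.9]
```

Call:
carry_out --increments '[[[-0.09,0,0.042,0,0,0],[-0.09,0,0.042,0,0,0],[-0.12,0,0.056,0,0,0],[-0.12,0,0.056,0,0,0],[-0.12,0,0.056,0,0,0],[-0.12,0,0.056,0,0,0],[-0.12,0,0.056,0,0,0],[-0.12,0,0.056,0,0,0]]]'

```text
time_s: 6.58
position: [0.5066, 0.0363, 0.099]
tool_rot: [-0.401, 2.679, 0.089]
wrist_force: [-3.6, -1.8, -0.5]
grip_width: 0.0006
gripper_force: 1.6
```

Call:
carry_out --increments '[[[-0.12,0,0.056,0,0,0],[-0.12,0,0.056,0,0,0],[-0.12,0,0.056,0,0,0],[-0.12,0,0.056,0,0,0],[-0.12,0,0.056,0,0,0],[-0.09,0,0.042,0,0,0],[-0.06,0,0.028,0,0,0]]]'

```text
time_s: 7.45
position: [0.5302, 0.0435, 0.099]
tool_rot: [-0.401, 2.679, 0.089]
wrist_force: [-2.5, -0.2, -1.3]
grip_width: 0.0006
gripper_force: 1.6
```

```bash
python3 - <<'E'
from h import *
s=arm.get_state(); print(s["time_s"],s["qpos"].round(2),s["wrist_force"].round(2),s["ft_torque"].round(2),insh(s["position"]))
c=cam("side");save(c,"s2.png");P=cloud(c);hsv=cv2.cvtColor(c["color"],cv2.COLOR_RGB2HSV).astype(int)
cr=c["color"][145:285,160:310]; cv2.imwrite("pics/crop2.png",cv2.cvtColor(cv2.resize(cr,None,fx=5,fy=4.2,interpolation=3),cv2.COLOR_RGB2BGR))
E
```

```text
7.45 [-0.05 -0.43  2.17  0.17  1.   -1.98] [-2.51 -0.2  -1.33] [-0.17  0.77  0.02] [-75.6   2.7  99. ]
```

View pics/crop2.png

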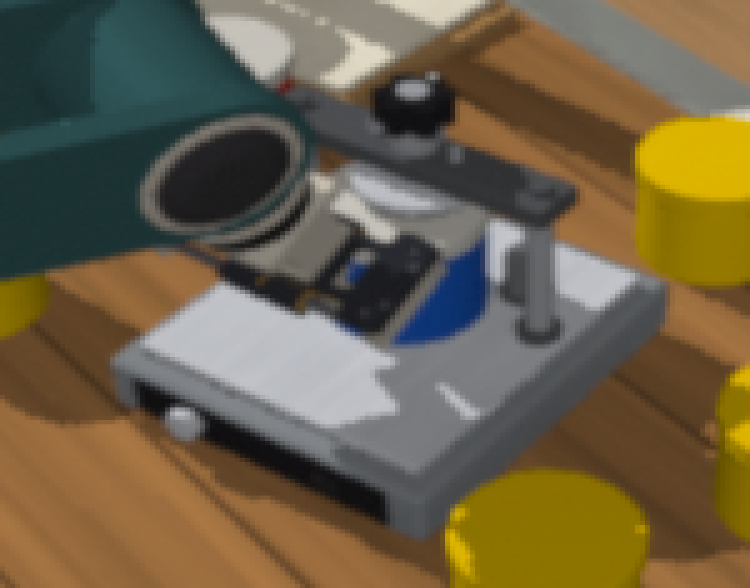

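The tub is sliding under the pad (at about (440,290) in the crop), pushing steadily at about 3 N. I'll continue more slowly.

Call:
carry_out --increments '[[[-0.06,0,0.028,0,0,0],[-0.06,0,0.028,0,0,0],[-0.06,0,0.028,0,0,0],[-0.06,0,0.028,0,0,0],[-0.06,0,0.028,0,0,0]]]'

```text
time_s: 8.12
position: [0.5397, 0.0464, 0.099]
tool_rot: [-0.401, 2.679, 0.089]
wrist_force: [-3.5, -0.8, -1.3]
grip_width: 0.0008
gripper_force: 1.5
```

Call:
carry_out --increments '[[[-0.03,0,0.014,0,0,0],[-0.03,0,0.014,0,0,0],[0,0,0,0,0,0]]]'

```text
time_s: 8.5
position: [0.5415, 0.047, 0.0991]
tool_rot: [-0.401, 2.679, 0.089]
wrist_force: [-1.4, -1.3, -2.2]
grip_width: 0.0004
gripper_force: 1.1
```

Call:
carry_out --increments '[[[-0.03,0,0.014,0,0,0],[-0.03,0,0.014,0,0,0],[-0.03,0,0.014,0,0,0],[0,0,0,0,0,0]]]'

```text
time_s: 9.0
position: [0.5444, 0.0478, 0.099]
tool_rot: [-0.401, 2.679, 0.089]
wrist_force: [-3.1, -1.8, -1.8]
grip_width: 0.0006
gripper_force: 1.4
```

Call:
carry_out --increments '[[[-0.03,0,0.014,0,0,0],[0,0,0,0,0,0]]]'

```text
time_s: 9.25
position: [0.5453, 0.0481, 0.099]
tool_rot: [-0.401, 2.679, 0.089]
wrist_force: [-3.3, -2.4, -1.0]
grip_width: 0.0005
gripper_force: 1.5
```

Call:
carry_out --increments '[[[-0.03,0,0.014,0,0,0],[0,0,0,0,0,0]]]'

```text
time_s: 9.5
position: [0.546, 0.0483, 0.0988]
tool_rot: [-0.401, 2.68, 0.089]
wrist_force: [-8.0, -3.6, 0.9]
grip_width: 0.0006
gripper_force: 4.0
```

Call:
carry_out --increments '[[[-0.02,0,0.009,0,0,0],[0,0,0,0,0,0]]]'

```text
time_s: 9.75
position: [0.5463, 0.0485, 0.0988]
tool_rot: [-0.401, 2.68, 0.089]
wrist_force: [-13.0, -4.3, 3.1]
grip_width: 0.0007
gripper_force: 6.6
```

Call:
carry_out --increments '[[[-0.02,0,0.009,0,0,0],[0,0,0,0,0,0]]]'

```text
time_s: 10.0
position: [0.5466, 0.0486, 0.0987]
tool_rot: [-0.401, 2.681, 0.089]
wrist_force: [-18.2, -6.4, 6.0]
grip_width: 0.0001
gripper_force: 9.5
```

The force rose stiffly to 19 N straight along the shaker's axis, so the tub is seated on both rollers. Next I'll retreat, go up and level the tool.

Call:
carry_out --increments '[[[0.2,0,-0.093,0,0,0],[0.6,0,-0.28,0,0,0],[0.906,0,-0.423,0,0,0],[0.906,0,-0.423,0,0,0],[-0.42,0,-0.9,0,0,0],[-0.42,0,-0.9,0,0,0],[-0.42,0,-0.9,0,0,0],[-0.42,0,-0.9,0,0,0],[-0.42,0,-0.9,0,0,0],[-0.42,0,-0.9,0,0,0],[-0.42,0,-0.9,0,0,0],[-0.42,0,-0.9,0,0,0],[0,0,0,0,1,0],[0,0,0,0,1,0],[0,0,0,0,1,0],[0,0,0,0,1,0],[0,0,0,0,1,0]]]' --gripper 1

```text
time_s: 12.12
position: [0.4651, 0.0237, 0.338]
tool_rot: [0.465, -3.106, 0.0]
wrist_force: [0.5, -0.5, 0.4]
grip_width: 0.0929
gripper_force: 0.0
```

```bash
python3 - <<'E'
from h import *
s=arm.get_state(); A=R.from_rotvec(s["tool_rot"]).as_matrix(); print(s["time_s"],s["qpos"].round(2),s["wrist_force"].round(2),insh(s["position"]),A.round(3).tolist())
c=cam("wrist");save(c,"w2.png");P=cloud(c);z=P[...,2];hsv=cv2.cvtColor(c["color"],cv2.COLOR_RGB2HSV).astype(int)
q=P[(abs(z-.257)<.006)&(np.hypot(P[...,0]-AX[0],P[...,1]-AX[1])<.06)]
if len(q): print(len(q),np.median(q[:,2]),cv2.minEnclosingCircle(q[:,:2].astype(np.float32)*1000))
d=cam("side");save(d,"s3.png")
print(units(A,W(-.0,0,.31)-s["position"]))
a=c["color"]; b=cv2.resize(d["color"][150:270,170:300],(400,369),interpolation=3)
im=np.zeros((384,912,3),np.uint8); im[:,:512]=a; im[:369,512:]=b; cv2.imwrite("pics/wc.png",cv2.cvtColor(cv2.resize(im,(800,337)),cv2.COLOR_RGB2BGR))
E
```

```text
12.125 [-0.   -0.35  1.67 -0.    1.82 -1.87] [ 0.48 -0.49  0.41] [-143.7    2.8  338. ] [[-0.956, -0.293, -0.001], [-0.293, 0.956, -0.0], [0.001, -0.0, -1.0]]
1042 0.25639700188997816 ((604.1227416992188, 65.4345932006836), 25.72996711730957)
[-4.79  -0.097  0.928]
```

View pics/wc.png

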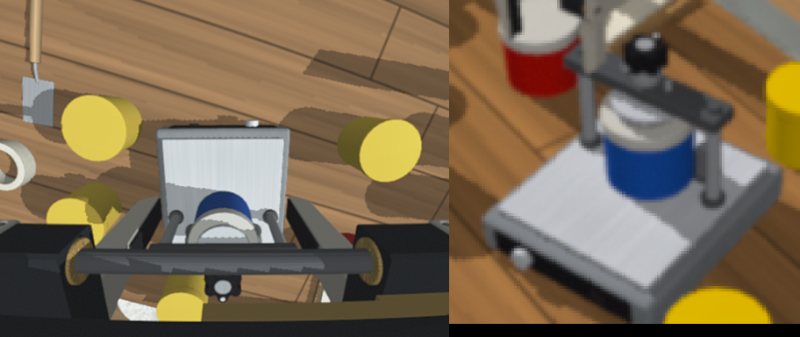

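The wrist view shows the knob at about (222,288) with its cap, and the mark dot beyond it at (223,298). The side crop shows the tub squarely under the pad. I'll measure the mark angle.

```bash
python3 - <<'E'
from h import *
c=cam("wrist");P=cloud(c);z=P[...,2];hsv=cv2.cvtColor(c["color"],cv2.COLOR_RGB2HSV).astype(int)
near=np.hypot(P[...,0]-AX[0],P[...,1]-AX[1])<.035
k=(near&(z>.25)&(z<.264)&(hsv[...,2]>120)).astype(np.uint8)
N,l,st,ce=cv2.connectedComponentsWithStats(k)
for i in range(1,N):
    if st[i,4]>2: p=ray(c,ce[i],.257)[0]; print(ce[i].round(1),st[i,4],insh(p),np.nanmedian(z[l==i]))
q=P[near&(abs(z-.257)<.004)]
t=np.array([insh(p)[:2] for p in q]); ctr=np.array(cv2.minEnclosingCircle(t.astype(np.float32))[0]); print("centre",ctr)
d=t-ctr; r=np.hypot(*d.T); a=np.rad2deg(np.arctan2(d[:,1],d[:,0]))
pr=[r[(abs((a-b+180)%360-180)<5)].max() if (abs((a-b+180)%360-180)<5).any() else 0 for b in range(0,360,10)]
print(np.round(pr,1))
E
```

```text
[253.4 327.1] 227 [  1.9   1.8 257. ] 0.257816595008863
[253.5 341. ] 26 [ 20.9   1.9 257. ] 0.25765186069055074
centre [1.59040034 1.97474134]
[25.9 23.3 19.8 17.8 19.8 23.4 24.8 24.4 21.8 17.8 21.5 25.1 25.9 25.5
 22.9 18.6 18.9 18.6 17.8 18.7 18.6 19.1 23.6 25.6 25.9 23.8 20.6 18.1
 22.1 24.4 24.6 23.7 19.7 16.9 22.2 25.2]
```

Mark at about 0° in the shaker's frame, so the current tool yaw already suits the valleys. I'll go over the knob and down.

Call:
carry_out --increments '[[[-0.804,-0.01,0.1,0,0,0],[-0.804,-0.01,0.1,0,0,0],[-0.804,-0.01,0.1,0,0,0],[-0.804,-0.01,0.1,0,0,0],[-0.804,-0.01,0.1,0,0,0],[-0.804,-0.01,0.1,0,0,0],[0,0,0.775,0,0,0],[0,0,0.775,0,0,0],[0,0,0.775,0,0,0],[0,0,0.775,0,0,0],[0,0,0,0,0,0]]]'

```text
time_s: 13.65
position: [0.603, 0.064, 0.2243]
tool_rot: [0.464, -3.104, -0.0]
wrist_force: [-0.5, -0.6, 0.8]
grip_width: 0.0928
gripper_force: 0.0
```

```bash
python3 - <<'E'
from h import *
s=arm.get_state(); print(s["time_s"],s["qpos"].round(2),s["wrist_force"].round(2),s["ft_torque"].round(3),insh(s["position"]))
c=cam("wrist"); cv2.imwrite("pics/w4.png",cv2.cvtColor(c["color"][200:384,120:400],cv2.COLOR_RGB2BGR))
E
```

```text
13.65 [ 0.06 -0.03  1.59  0.    1.59 -1.8 ] [-0.52 -0.58  0.81] [ 0.033  0.025 -0.038] [  0.    1.1 224.3]
```

View pics/w4.png

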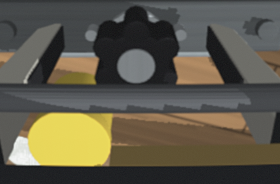

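The knob sits centred between the open fingers (crop: knob at x = 137, fingers at about 45 and 230). Closing.

Call:
carry_out --increments '[[[0,0,0,0,0,0],[0,0,0,0,0,0],[0,0,0,0,0,0],[0,0,0,0,0,0],[0,0,0,0,0,0],[0,0,0,0,0,0]]]' --gripper -1 --newtons 40

```text
time_s: 14.45
position: [0.6037, 0.0645, 0.2265]
tool_rot: [0.465, -3.107, -0.001]
wrist_force: [-1.3, 4.9, 1.1]
grip_width: 0.0458
gripper_force: 39.1
```

```bash
cat > st.py <<'E'
from h import *
s=arm.get_state(); A=R.from_rotvec(s["tool_rot"]).as_matrix()
y=A[:,1]; az=np.rad2deg(np.arctan2(y[1],y[0]))-107
print(round(s["time_s"],2),"q6",s["qpos"][5].round(3),"F",s["wrist_force"].round(1),"T",s["ft_torque"].round(3),insh(s["position"]),"turn cw",-round(az,1),"grip",s["grip_width"].round(4),round(s["gripper_force"],1))
E
python3 st.py
```

```text
Traceback (most recent call last):
  File "st.py", line 4, in <module>
    print(round(s["time_s"],2),"q6",s["qpos"][5].round(3),"F",s["wrist_force"].round(1),"T",s["ft_torque"].round(3),insh(s["position"]),"turn cw",-round(az,1),"grip",s["grip_width"].round(4),round(s["gripper_force"],1))
                                                                                                                                                                      ^^^^^^^^^^^^^^^^^^^^^
AttributeError: 'float' object has no attribute 'round'
```

Call:
carry_out --increments '[[[0,0,0,0,0,0.5],[0,0,0,0,0,0.7],[0,0,0,0,0,0.7],[0,0,0,0,0,0.7],[0,0,0,0,0,0.7],[0,0,0,0,0,0.7]]]'

```text
time_s: 15.2
position: [0.6036, 0.0647, 0.2265]
tool_rot: [-0.084, -3.14, -0.002]
wrist_force: [-1.3, 5.9, 0.9]
grip_width: 0.0454
gripper_force: 39.5
```

```bash
sed -i 's/s\["grip_width"\].round(4)/round(s["grip_width"],4)/' st.py; python3 st.py
```

```text
15.2 q6 -1.453 F [-1.3  5.9  0.9] T [0.965 0.341 0.449] [  0.8   1.5 226.5] turn cw 20.0 grip 0.0454 39.5
```

Call:
carry_out --increments '[[[0,0,0,0,0,0.8],[0,0,0,0,0,0.8],[0,0,0,0,0,0.8],[0,0,0,0,0,0.8]]]'

```text
time_s: 15.7
position: [0.6037, 0.0649, 0.2265]
tool_rot: [-0.52, -3.098, -0.002]
wrist_force: [-1.6, 6.8, 0.7]
grip_width: 0.0456
gripper_force: 39.5
```

```bash
python3 st.py; python3 - <<'E'
from h import *
c=cam("side"); cv2.imwrite("pics/s5.png",cv2.cvtColor(cv2.resize(c["color"][150:250,180:300],None,fx=5,fy=5,interpolation=3),cv2.COLOR_RGB2BGR))
E
python3 st.py
```

```text
15.7 q6 -1.174 F [-1.6  6.8  0.7] T [1.09  0.217 0.515] [  0.9   1.7 226.5] turn cw 36.1 grip 0.0456 39.5
15.75 q6 -1.17 F [-1.2  7.   0.7] T [1.137 0.307 0.162] [  0.9   1.7 226.5] turn cw 36.3 grip 0.0456 39.3
```

View pics/s5.png

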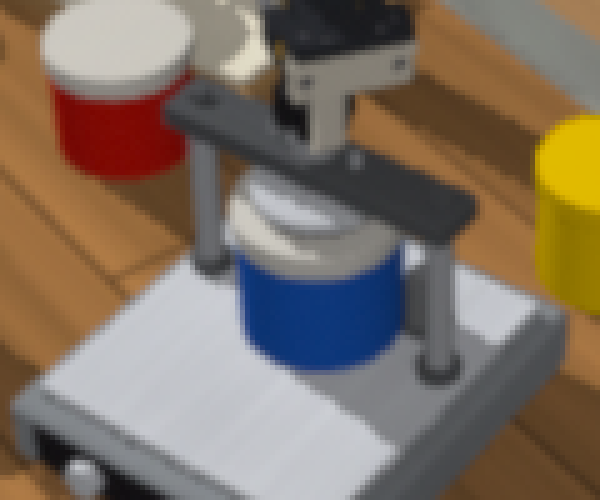

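The pad is coming down close to the lid, and the tub is still seated. I'll carry on in small steps, reading the held torque each time.

Call:
carry_out --increments '[[[0,0,0,0,0,0.7],[0,0,0,0,0,0.7]]]'

```text
time_s: 16.0
position: [0.6037, 0.0649, 0.2265]
tool_rot: [-0.708, -3.06, -0.002]
wrist_force: [-1.4, 6.6, 1.3]
grip_width: 0.0455
gripper_force: 39.5
```

```bash
python3 st.py
```

```text
16.0 q6 -1.052 F [-1.4  6.6  1.3] T [1.151 0.181 0.418] [  0.9   1.7 226.5] turn cw 43.0 grip 0.0455 39.5
```

Call:
carry_out --increments '[[[0,0,0,0,0,0],[0,0,0,0,0,0]]]'

```text
time_s: 16.25
position: [0.6037, 0.065, 0.2265]
tool_rot: [-0.705, -3.061, -0.002]
wrist_force: [-0.5, 7.3, 0.5]
grip_width: 0.045
gripper_force: 39.3
```

```bash
python3 st.py
```

```text
16.25 q6 -1.053 F [-0.5  7.3  0.5] T [1.35  0.15  0.011] [  1.    1.8 226.5] turn cw 42.9 grip 0.045 39.3
```

Call:
carry_out --increments '[[[0,0,0,0,0,0.7],[0,0,0,0,0,0.7]]]'

```text
time_s: 16.5
position: [0.6037, 0.065, 0.2266]
tool_rot: [-0.893, -3.012, -0.002]
wrist_force: [-0.9, 6.6, 0.4]
grip_width: 0.046
gripper_force: 39.4
```

```bash
python3 st.py
```

```text
16.5 q6 -0.93 F [-0.9  6.6  0.4] T [1.284 0.131 0.453] [  1.    1.8 226.6] turn cw 50.0 grip 0.046 39.4
```

Call:
carry_out --increments '[[[0,0,0,0,0,0],[0,0,0,0,0,0]]]'

```text
time_s: 16.75
position: [0.6037, 0.065, 0.2265]
tool_rot: [-0.891, -3.012, -0.002]
wrist_force: [0.2, 8.1, 0.3]
grip_width: 0.0456
gripper_force: 39.3
```

```bash
python3 st.py
```

```text
16.75 q6 -0.931 F [0.2 8.1 0.3] T [ 1.362  0.077 -0.031] [  1.    1.8 226.5] turn cw 49.9 grip 0.0456 39.3
```

Call:
carry_out --increments '[[[0,0,0,0,0,0.8],[0,0,0,0,0,0.8]]]'

```text
time_s: 17.0
position: [0.6038, 0.0651, 0.2265]
tool_rot: [-1.101, -2.942, -0.002]
wrist_force: [0.4, 8.8, 0.6]
grip_width: 0.0456
gripper_force: 39.4
```

```bash
python3 st.py
```

```text
17.0 q6 -0.79 F [0.4 8.8 0.6] T [1.353 0.003 0.454] [  1.1   1.8 226.5] turn cw 58.0 grip 0.0456 39.4
```

Call:
carry_out --increments '[[[0,0,0,0,0,0.8],[0,0,0,0,0,0.7]]]'

```text
time_s: 17.25
position: [0.6038, 0.0651, 0.2265]
tool_rot: [-1.291, -2.864, -0.003]
wrist_force: [0.8, 9.2, 0.8]
grip_width: 0.0453
gripper_force: 39.4
```

```bash
python3 st.py
```

```text
17.25 q6 -0.659 F [0.8 9.2 0.8] T [ 1.39  -0.072  0.434] [  1.1   1.9 226.5] turn cw 65.5 grip 0.0453 39.4
```

Call:
carry_out --increments '[[[0,0,0,0,0,0],[0,0,0,0,0,0]]]'

```text
time_s: 17.5
position: [0.6038, 0.0651, 0.2265]
tool_rot: [-1.289, -2.865, -0.003]
wrist_force: [0.6, 8.8, 1.0]
grip_width: 0.0451
gripper_force: 39.3
```

```bash
python3 st.py
```

```text
17.5 q6 -0.661 F [0.6 8.8 1. ] T [ 1.51  -0.082 -0.044] [  1.1   1.9 226.5] turn cw 65.4 grip 0.0451 39.3
```

Call:
carry_out --increments '[[[0.017,0.016,0,0,0,0.8],[0,0,0,0,0,0.7]]]'

```text
time_s: 17.75
position: [0.6039, 0.0653, 0.2266]
tool_rot: [1.476, 2.773, 0.001]
wrist_force: [1.3, 4.3, 1.4]
grip_width: 0.0457
gripper_force: 39.5
```

```bash
python3 st.py
```

```text
17.75 q6 -0.527 F [1.3 4.3 1.4] T [ 0.69  -0.034  0.52 ] [  1.2   2.  226.6] turn cw 73.1 grip 0.0457 39.5
```

Call:
carry_out --increments '[[[0,0,0,0,0,0.8],[0,0,0,0,0,0.7]]]'

```text
time_s: 18.0
position: [0.6039, 0.0653, 0.2265]
tool_rot: [-1.655, -2.671, -0.002]
wrist_force: [0.8, 4.4, 0.0]
grip_width: 0.0456
gripper_force: 39.5
```

```bash
python3 st.py
```

```text
18.0 q6 -0.396 F [0.8 4.4 0. ] T [ 0.727 -0.168  0.428] [  1.3   2.  226.5] turn cw 80.6 grip 0.0456 39.5
```

Call:
carry_out --increments '[[[0,0,0,0,0,0],[0,0,0,0,0,0]]]'

```text
time_s: 18.25
position: [0.604, 0.0653, 0.2265]
tool_rot: [1.652, 2.672, 0.002]
wrist_force: [1.2, 4.9, 0.4]
grip_width: 0.046
gripper_force: 39.3
```

```bash
python3 st.py
```

```text
18.25 q6 -0.398 F [1.2 4.9 0.4] T [ 0.889 -0.172 -0.033] [  1.3   2.  226.5] turn cw 80.4 grip 0.046 39.3
```

Call:
carry_out --increments '[[[0,0,0,0,0,0.8],[0,0,0,0,0,0.7]]]'

```text
time_s: 18.5
position: [0.604, 0.0653, 0.2265]
tool_rot: [1.825, 2.557, 0.002]
wrist_force: [1.7, 5.4, -0.0]
grip_width: 0.0456
gripper_force: 39.5
```

```bash
python3 st.py
```

```text
18.5 q6 -0.266 F [ 1.7  5.4 -0. ] T [ 0.854 -0.296  0.488] [  1.3   2.  226.5] turn cw 88.0 grip 0.0456 39.5
```

Call:
carry_out --increments '[[[0,0,0,0,0,0.8],[0,0,0,0,0,0.7]]]'

```text
time_s: 18.75
position: [0.6041, 0.0654, 0.2265]
tool_rot: [1.988, 2.432, 0.002]
wrist_force: [3.2, 4.7, 0.8]
grip_width: 0.0456
gripper_force: 39.5
```

```bash
python3 st.py
```

```text
18.75 q6 -0.135 F [3.2 4.7 0.8] T [ 0.897 -0.401  0.443] [  1.4   2.1 226.5] turn cw 95.5 grip 0.0456 39.5
```

Call:
carry_out --increments '[[[0,0,0,0,0,0],[0,0,0,0,0,0]]]'

```text
time_s: 19.0
position: [0.6041, 0.0654, 0.2265]
tool_rot: [1.986, 2.434, 0.002]
wrist_force: [2.6, 6.0, 0.9]
grip_width: 0.0453
gripper_force: 39.3
```

```bash
python3 st.py
```

```text
19.0 q6 -0.136 F [2.6 6.  0.9] T [ 0.936 -0.44   0.021] [  1.5   2.  226.5] turn cw 95.4 grip 0.0453 39.3
```

Call:
carry_out --increments '[[[0,0,0,0,0,0.8],[0,0,0,0,0,0.7]]]'

```text
time_s: 19.25
position: [0.6041, 0.0654, 0.2266]
tool_rot: [2.143, 2.297, 0.002]
wrist_force: [3.5, 5.4, 0.0]
grip_width: 0.0457
gripper_force: 39.6
```

```bash
python3 st.py
```

```text
19.25 q6 -0.004 F [3.5 5.4 0. ] T [ 0.824 -0.466  0.624] [  1.5   2.  226.6] turn cw 103.0 grip 0.0457 39.6
```

Call:
carry_out --increments '[[[0,0,0,0,0,0.8],[0,0,0,0,0,0.7]]]'

```text
time_s: 19.5
position: [0.6042, 0.0654, 0.2265]
tool_rot: [2.289, 2.151, 0.003]
wrist_force: [4.7, 5.8, -0.2]
grip_width: 0.0451
gripper_force: 39.5
```

```bash
python3 st.py
```

```text
19.5 q6 0.127 F [ 4.7  5.8 -0.2] T [ 0.929 -0.705  0.002] [  1.6   2.  226.5] turn cw 110.6 grip 0.0451 39.5
```

Call:
carry_out --increments '[[[0,0,0,0,0,0],[0,0,0,0,0,0]]]'

```text
time_s: 19.75
position: [0.6042, 0.0653, 0.2266]
tool_rot: [2.287, 2.153, 0.003]
wrist_force: [4.7, 5.4, 0.1]
grip_width: 0.0455
gripper_force: 39.6
```

```bash
python3 st.py
```

```text
19.75 q6 0.126 F [4.7 5.4 0.1] T [ 1.005 -0.723 -0.321] [  1.6   2.  226.6] turn cw 110.5 grip 0.0455 39.6
```

Torque climbed to 0.62 N m at 103°, then dropped, and held still it reads −0.32 N m. That is one click, so I'll stop, release and rise.

Call:
carry_out --increments '[[[0,0,0,0,0,0],[0,0,0,0,0,0],[0,0,0,0,0,0],[0,0,0,0,0,0],[0,0,0,0,0,0],[0,0,-0.3,0,0,0],[0,0,-0.8,0,0,0],[0,0,-0.8,0,0,0],[0,0,-0.8,0,0,0],[0,0,-0.8,0,0,0],[0,0,-0.8,0,0,0],[0,0,0,0,0,0]]]' --gripper 1

```text
time_s: 21.25
position: [0.6041, 0.0648, 0.3578]
tool_rot: [2.286, 2.151, 0.004]
wrist_force: [0.5, -0.1, -1.0]
grip_width: 0.0928
gripper_force: 0.0
```

```bash
python3 st.py; python3 - <<'E'
from h import *
c=cam("side"); d=cam("scene")
f=lambda im:cv2.resize(im,(390,390),interpolation=3)
cv2.imwrite("pics/end.png",cv2.cvtColor(np.hstack([f(c["color"][150:260,180:290]),f(d["color"][165:285,225:345])]),cv2.COLOR_RGB2BGR))
P=cloud(c);hsv=cv2.cvtColor(c["color"],cv2.COLOR_RGB2HSV).astype(int)
k=(hsv[...,0]>100)&(hsv[...,0]<130)&(hsv[...,1]>120)&(P[...,2]>.08)&(P[...,2]<.14)&(np.hypot(P[...,0]-.6,P[...,1]-.06)<.1)
q=P[k]; 
# circle fit on body wall
x,y=q[:,0]*1000,q[:,1]*1000
from scipy.optimize import least_squares
r=least_squares(lambda v:np.hypot(x-v[0],y-v[1])-53.5,[600,60],loss="soft_l1"); print(insh(np.r_[r.x/1000,0]),len(q))
E
```

```text
21.25 q6 0.126 F [ 0.5 -0.1 -1. ] T [-0.036  0.091 -0.019] [  1.3   1.5 357.8] turn cw 110.5 grip 0.0928 0.0
[1.5 1.8 0. ] 448
```

View pics/end.png

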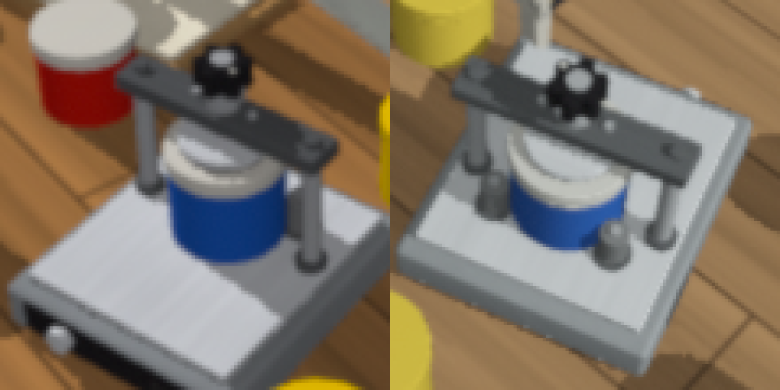

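The tub sits against both rollers with the pad down on its lid. The fitted tub centre (1.5, 1.8) mm matches the knob axis (1.6, 1.9) mm, and the gripper is clear. Handing in.

```bash
python3 -c "
from bench import arm
print(arm.close_job())"
```

```text
the job is handed in; nothing more can be done
None
```

The tub is home against both rollers and clamped after a single click, the gripper is released and clear, nothing else on the bench was touched, and the job was handed in at about 21 s (no verdict was returned).

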